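# Fit the drive bar and snap the end cap onto the machine grip

### The job

Take the rod with the plain round knob out of the rack and put it down the hole of the upright machine grip until its flange sits on the grip. Then set the steel cap over it, press it down until it snaps past the click, and keep pressing so that the sprung collar stays pushed at least half-way down: finish holding it pressed like that, without letting go. Leave the other things where they are.

Things in the scene. Friction and masses are not known exactly. Their poses are not given: they have to be found in the camera images.
- bar_head (a point): Drive bar, the rod to be used, steel, 40 g, standing upright in one of the rack's three holes (any of them). Its head is a plain round knob 14 mm in diameter and 20 mm tall; this point is the knob's centre, half-way up. z points up along the rod.
- bar_flange (a point): Underside of the drive bar's flange, on its axis, 13 mm below the knob's centre. The flange is 18 mm in diameter and 3 mm thick, directly under the knob; below it the shaft is 6 mm in diameter and 65 mm long, its last 5 mm tapered to 2.4 mm. In the rack the flange rests on the rack's top.
- bar_foot (a point): Lower end of the drive bar's shaft, 65 mm below the flange's underside.
- grip_mouth (a point): Machine grip: an upright knurled steel tube, 33 mm in diameter, fixed in a dark steel block 84 x 84 x 30 mm. On top stands a stud 23 mm in diameter whose last 4 mm taper to 18 mm. This point is the centre of the stud's top and of its hole, 101 mm above the table; the hole is 10 mm in diameter and 71 mm deep. z points up.
- grip_seat (a point): Point on the grip's axis 16 mm below the stud's top (85 mm above the table), at the height of the top of the unpressed sprung brass collar round the stud. Four sprung brass balls stand out 3 mm round the stud, centres 7 mm above this point. With the cap pushed on and let go its rim rests about at this height. z points up.
- collar (a joint): Sprung brass collar round the stud, 32 mm in diameter: how far it is pressed down, 0 (free) to 0.005 m (bottom). About 2 N per mm. Only the cap's rim pushes it, after the click.
- cap_center (a point): Snap cap: round steel cap 36 mm in outer diameter and 50 mm tall, closed flat top, open below, 50 g, standing on the table open end down. This point is its centre, half-way up. z points up.
- cap_bottom (a point): Centre of the snap cap's open rim, 25 mm below its centre. Inside the cap is 31 mm wide, 46 mm deep, with a lip at the rim 4 mm high, 26 mm wide inside, which goes over bar head and stud. The lip meets the balls with the rim about 10 mm above grip_seat and resists up to about 10 N at 8 mm; then the force drops, the snap draws the cap down, and from grip_seat on the collar pushes back.
- rack: Aluminium rack block, fixed, 190 mm (its x) by 50 mm (its y) by 80 mm tall, origin under its centre, z up. Three holes 11 mm in diameter in its top, at its x = -60, 0 and +60 mm, each holding a rod.
- tee_head (a point): Another rod in the rack, to be left there: head a cross bar 36 mm long, 22 mm tall in all. Point on its axis 13 mm above its flange's underside.
- loop_head (a point): Another rod in the rack, to be left there: head a wire loop 22 mm across, 31 mm tall in all. Point on its axis 13 mm above its flange's underside.
- machine_center (a point): Black coil machine lying flat near the table's far side, about 170 x 70 mm, 30 mm high; a point in its frame. Bystander.
- cup_a_mid (a point): Small white ink cup 24 mm wide, 20 mm tall, its middle. Bystander.
- cup_b_mid (a point): White ink cup 30 mm wide, 24 mm tall, its middle. Bystander.
- jar_mid (a point): Squat amber jar with white lid, 56 mm wide, 45 mm tall, its middle. Bystander.
- bottle_mid (a point): White bottle, 48 mm wide, 130 mm tall, its middle. Bystander.

How it is judged:
On the way, in this order (a step that is already met when the one before it is completed fails the run):
1. the drive bar is fully down in the grip's hole, its flange on the stud (distance between bar_flange and grip_mouth below 0.0045 m and angle between bar_flange's own z axis and vertical below 0.12 rad), for 0.2 s.
2. the cap has been pressed past the click, down to the collar (z of cap_bottom in the frame of grip_seat below 0.0015 m and horizontal distance between cap_bottom and grip_seat below 0.003 m and angle between cap_bottom's own z axis and vertical below 0.08 rad), for 0.1 s.
At the end, for the whole second after the job is handed in: Bar flange within 4.5 mm of the mouth, upright to 0.12 rad; cap rim under 1.5 mm above grip_seat, within 3 mm of the axis, upright to 0.08 rad; fingers on the cap (over 2 N), collar over 2 mm down for the last second; other rods moved under 30 mm, bystanders under 40 mm (all of step 1 and all of step 2 and value of joint collar above 0.002 m and contact force between the fingers and cap above 2 N and distance of each of tee_head, loop_head from where it was at the start of the episode below 0.03 m and distance of each of machine_center, cup_a_mid, cup_b_mid, jar_mid, bottle_mid from where it was at the start of the episode below 0.04 m); the arm keeps its last pose, push and grip.
It fails at once if another rod or a bystander was displaced (distance of any of tee_head, loop_head from where it was at the start of the episode above 0.03 m or distance of any of machine_center, cup_a_mid, cup_b_mid, jar_mid, bottle_mid from where it was at the start of the episode above 0.04 m).
It also fails if it takes over 72 s, if anything falls off the work surface, if the arm or the gripper's body presses on something with over 40 N, if the wrist force passes 120 N, or if a joint passes its speed limit or range.

### The arm

A 6-joint arm with a two-finger parallel gripper is mounted at the origin on the work surface. World frame = base frame: x ahead of the robot, y to its left, z up, the work surface at z = 0. Lengths are in m, angles in rad, forces in N, time in s.
With the tool pointing down it reaches from about 0.3 to 0.75 m from the base axis. Payload 8.5 kg.
Tool frame: the origin (TCP) lies between the finger pads; the fingertips stand 19 mm ahead of it and the grasp point (between the pads) is the TCP (r.nose_length is the distance from the TCP to the fingertips, in m); y points along the fingers, x is the direction in which the jaws open and shut, and the axes are right-handed (so a half turn about y gives the same grasp; the last joint's range is limited). The gripper opens to 85 mm and grips with 20 to 120 N. Pads are 22 mm wide; open, the fingers measure 114 mm over their backs; the gripper's body (76 mm by 85 mm) begins 54 mm behind the grasp point. The pads swing forward as they close: fully open they stand 13 mm farther back than shut.
Start: joints at [-1.532, 0.381, 1.297, -0, 1.464, -0.215], TCP at [0.138, -0.532, 0.25] pointing down, gripper open.
Joint ranges: [-3.11, 3.11], [-0.89, 2.33], [0.22, 2.48], [-1.42, 4.56], [0.17, 2.85], [-2.88, 2.88]. Speed limits (rad/s): [2.39, 2.39, 3.14, 3.14, 3.14, 3.14].

### API

Orientations are given as a 3x3 rotation matrix whose columns are the frame's x, y, z axes.
In Python, from bench import r, eyes gives the robot as it stands.
- The arm moves only by the tool arm_command, never from a script. Its argument "targets" is a list of rows, each a list of 6 numbers: the shift along the tool's x, y, z normalised to -1 to 1, where 1 is 500 mm, then the turn, a rotation vector about the tool's x, y, z normalised to -1 to 1, where 1 is 60 degrees. In form: [[tx, ty, tz, wx, wy, wz], ...]. A call has 1 to 20 rows; each row is the pose to reach, as a shift and turn from the pose commanded when the call began, along the tool's axes at that moment; what a row does not reach only later rows make up. A row lasts 1/8 s, in which the tool goes at most 62.5 mm and 10.7 degrees, less where a joint would pass 70% of its speed; a pose out of reach is approached as far as the arm can. A call with a number of a shift or a turn outside -1 to 1 is refused whole. A call with a gripper value outside its range is refused whole. "fingers" is the opening, from -1 (shut) to 1 (fully open), set as the call begins (left out, the last holds). The fingers move at their own pace and stop on an object; the grip force is fixed at half the most. Time passes only in rows, so rows that repeat a pose let the fingers close. It gives the time, the measured TCP pose, the force and the opening at its end, in the units of the state.
- r.read_state(): the state, without advancing time (a new reading comes with each control period).
- eyes.read_camera(name): name is "side" or "top" or "wrist"; returns a dict with "image" (480x640x3 uint8, red, green, blue), "vertical_fov" (degrees; the focal length in pixels is half the picture's height over the tangent of half this angle, whatever the lens; pixels are square), "cx", "cy" (the principal point, pixels), "R" (3x3) and "t" (3): a world point X has camera coordinates R X + t. Camera axes: x right, y down, z forward; pixel columns grow to the right and rows downward; lengths in m; the calibration is good to about 2 mm. A picture is of the moment at which its call begins. There is no depth.
- r.close_job(): hands the job in, once; it reports no verdict.
The state is a dict: "time": time; "qpos": joint angles; "joint_velocities": joint speeds; "tau": joint torques, N m; "ee_pos": TCP position; "orientation": TCP orientation; "ft_force": force on the tool from outside, world axes, zero at the start; "wrist_torque": the same for the moment, N m; "gripper_width": finger opening in m.
Only numpy, scipy, OpenCV 4.12 (cv2) and the standard library are available. Lean on these libraries where they do the work, as an engineer would, in place of code of your own. Each camera call takes 0.05 s, during which the arm holds its last target. There are 200 camera calls.

## Working session

There is one attempt and no reset: what is moved stays moved. The work goes in short steps, Python scripts to look and compute and a tool call to move; the robot and the scene stay as the last step left them, time stands still between calls to the robot, and variables do not carry over. Pictures are saved under pics/ and viewed, about 8 in all and at most 12, crops included, and the job is handed in when it is done.

Besides the shell and the picture viewer there is one more tool, called after "Call:" as a command line: name --pt "numbers of a row" for each row, then --argument value for the rest. arm_command: Moves the arm, as the interface text tells. Its arguments: {"type":"object","properties":{"targets":{"type":"array"},"fingers":{"type":"number"}},"required":["targets"]}

```bash
mkdir -p pics; cat > h.py <<'E'
import numpy as np, cv2
from bench import r, eyes
def cam(n,fn=None):
    c=eyes.read_camera(n); c['f']=240/np.tan(np.radians(c['vertical_fov'])/2)
    c['R']=np.array(c['R']);c['t']=np.array(c['t'])
    if fn: cv2.imwrite('pics/'+fn,c['image'][:,:,::-1])
    return c
def ray(c,u,v):
    d=c['R'].T@np.array([(u-c['cx'])/c['f'],(v-c['cy'])/c['f'],1]); return -c['R'].T@c['t'],d
def onz(c,u,v,z):
    o,d=ray(c,u,v); return o+d*(z-o[2])/d[2]
def proj(c,X):
    p=c['R']@np.array(X)+c['t']; return c['f']*p[:2]/p[2]+[c['cx'],c['cy']]
E
python3 - <<'E'
from h import *
for n in ['top','side']:
    c=cam(n,n+'0.png'); print(n,c['vertical_fov'],c['cx'],c['cy'],-c['R'].T@c['t'],c['R'].round(3).tolist())
s=r.read_state(); print(s)
E
```

```text
top 56.07238567501179 324.68660807326967 240.12295649140654 [ 0.50949026 -0.07379799  0.90846583] [[-0.008, -1.0, 0.025], [-0.997, 0.006, -0.076], [0.076, -0.026, -0.997]]
side 48.19749258283446 330.4807720293721 241.083501802852 [0.1128137  0.40498022 0.82882407] [[-0.698, -0.716, -0.005], [-0.521, 0.512, -0.682], [0.491, -0.473, -0.731]]
{'time': 0.1, 'qpos': array([-1.53227784e+00,  3.81144645e-01,  1.29813951e+00,  1.00033760e-05,
        1.46357773e+00, -2.15288749e-01]), 'joint_velocities': array([-1.06537865e-04, -1.99311802e-03, -2.03819416e-03, -6.33605167e-05,
       -8.82432952e-04,  6.07132638e-05]), 'tau': array([ 3.31317773e-03, -4.49225807e+01, -2.31657565e+01, -1.91787344e-04,
        3.62103172e-03, -1.37229569e-05]), 'ee_pos': array([ 0.13809741, -0.5321515 ,  0.24978022]), 'orientation': array([[ 2.51089968e-01, -3.89380827e-05,  9.67963753e-01],
       [-9.67962962e-01,  1.26866920e-03,  2.51089814e-01],
       [-1.23780276e-03, -9.99999194e-01,  2.80859487e-04]]), 'ft_force': array([ 0.12521887, -0.0500548 ,  0.59141341]), 'wrist_torque': array([-0.02606787,  0.0172617 ,  0.06840383]), 'gripper_width': 0.08544845112007156}
```

View pics/top0.png

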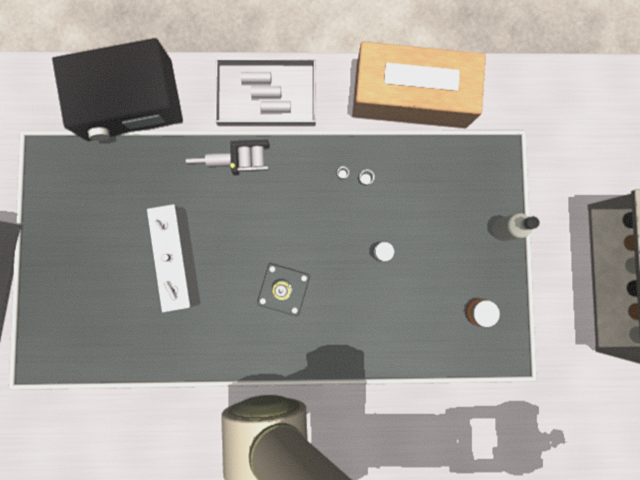

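View pics/side0.png

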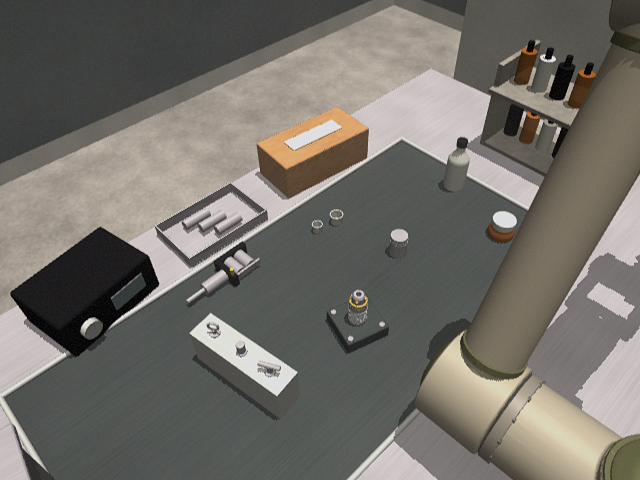

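```bash
python3 - <<'E'
from h import *
c=cam('top');s=cam('side')
I=c['image']; 
hsv=cv2.cvtColor(I,cv2.COLOR_RGB2HSV)
def blob(m,box):
    x0,y0,x1,y1=box; M=np.zeros(m.shape,np.uint8); M[y0:y1,x0:x1]=m[y0:y1,x0:x1]
    return M
w=((hsv[...,1]<40)&(hsv[...,2]>185)).astype(np.uint8)
M=blob(w,(140,195,200,320)); cs,_=cv2.findContours(M,0,2); k=max(cs,key=cv2.contourArea)
rc=cv2.minAreaRect(k); P=np.array([onz(c,*p,.08) for p in cv2.boxPoints(rc)]); print('rack',rc,P.round(4).tolist(),P.mean(0))
M=blob(w,(365,235,405,270)); cs,_=cv2.findContours(M,0,2); k=max(cs,key=cv2.contourArea)
e=cv2.minEnclosingCircle(k); print('cap',e,cv2.boundingRect(k),onz(c,*e[0],.05))
y=((hsv[...,0]>18)&(hsv[...,0]<35)&(hsv[...,1]>90)&(hsv[...,2]>80)).astype(np.uint8)
M=blob(y,(262,270,305,310)); q=cv2.findNonZero(M); e=cv2.minEnclosingCircle(q); print('collar',e,len(q),onz(c,*e[0],.085))
# side: print predicted pixels
a=[cv2.resize(I[190:320,130:310],None,fx=4,fy=4,interpolation=2)]
S=s['image'][280:420,180:400]
cv2.imwrite('pics/crop1.png',cv2.vconcat([cv2.resize(I[225:315,140:310],(800,424),interpolation=2)[...,::-1]]))
cv2.imwrite('pics/crop2.png',cv2.resize(S,(800,509),interpolation=2)[...,::-1])
E
```

```text
rack ((167.8203125, 257.8019714355469), (104.67891693115234, 28.085792541503906), 81.46923065185547) [[0.6336, 0.2323, 0.08], [0.6412, 0.1819, 0.08], [0.452, 0.1507, 0.08], [0.445, 0.2004, 0.08]] [0.54294769 0.19133893 0.08      ]
cap ((384.3108215332031, 251.1216278076172), 9.276813507080078) (376, 242, 18, 19) [ 0.55326985 -0.20977873  0.05      ]
collar ((280.60595703125, 290.0827941894531), 8.335156440734863) 63 [ 0.48201686 -0.01423981  0.085     ]
```

View pics/crop1.png

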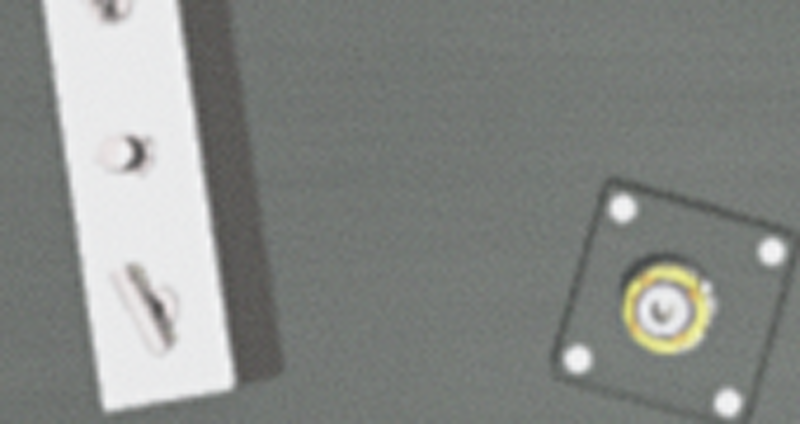

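View pics/crop2.png

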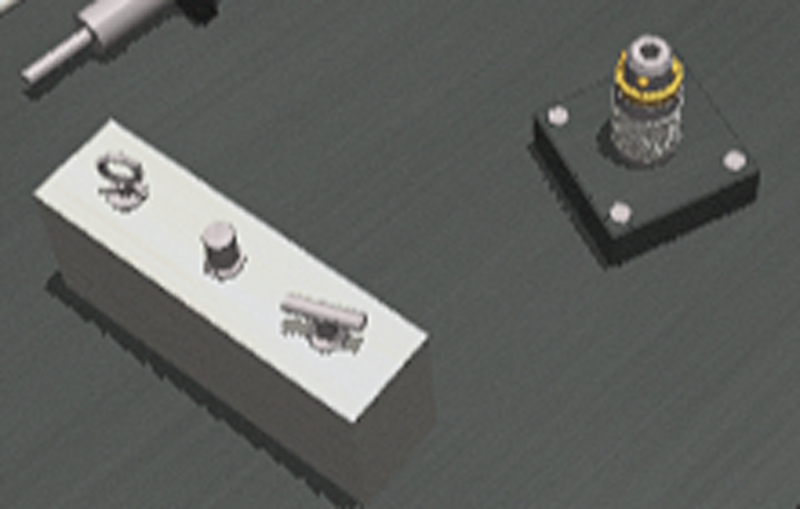

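```bash
cat >> h.py <<'E'
def rel(p,yaw=None,R0=None):
    "row to reach p (vertical tool, tool z at yaw deg)"
    s=r.read_state();R=np.array(s['orientation']) if R0 is None else R0
    d=R.T@(np.array(p)-s['ee_pos'])/.5
    y=np.radians(yaw) if yaw is not None else np.arctan2(R[1,2],R[0,2])
    z=np.array([np.cos(y),np.sin(y),0]);yy=np.array([0,0,-1.]);D=np.c_[np.cross(yy,z),yy,z]
    w=cv2.Rodrigues(R.T@D)[0].ravel()/np.radians(60)
    print('row',np.r_[d,w].round(4).tolist())
def two(c,p,s,q):
    (o,d),(a,b)=ray(c,*p),ray(s,*q); k=np.linalg.lstsq(np.c_[d,-b],a-o,rcond=None)[0]
    A,B=o+d*k[0],a+b*k[1]; print((A+B)/2,np.linalg.norm(A-B))
E
python3 - <<'E'
from h import *
c=cam('top');s=cam('side')
print('bar',onz(c,167,257.3,.103),onz(s,240.2,343.8,.103));two(c,(167,257.3),s,(240.2,343.8))
print('grip',onz(c,280.9,290.8,.101),onz(s,358.8,293.75,.101));two(c,(280.9,290.8),s,(358.8,293.75))
rel([.44,-.012,.25],9.4)
E
```

```text
bar [0.54215579 0.1853366  0.103     ] [0.54198403 0.19015247 0.103     ]
[0.54344245 0.187914   0.09834624] 0.0029887552662811075
grip [ 0.48127804 -0.01591809  0.101     ] [ 0.48063444 -0.01528992  0.101     ]
[ 0.48120545 -0.01587195  0.09994153] 9.277276841040896e-05
row [-0.8557, 0.0007, 0.8457, -0.0001, 0.0857, -0.0004]
```

Call:
arm_command --pt "-0.856 0 0.846 0 0.086 0" --pt "-0.856 0 0.846 0 0.086 0" --pt "-0.856 0 0.846 0 0.086 0" --pt "-0.856 0 0.846 0 0.086 0" --pt "-0.856 0 0.846 0 0.086 0" --pt "-0.856 0 0.846 0 0.086 0" --pt "-0.856 0 0.846 0 0.086 0" --pt "-0.856 0 0.846 0 0.086 0" --pt "-0.856 0 0.846 0 0.086 0" --pt "-0.856 0 0.846 0 0.086 0" --pt "-0.856 0 0.846 0 0.086 0" --pt "-0.856 0 0.846 0 0.086 0" --pt "-0.856 0 0.846 0 0.086 0" --pt "-0.856 0 0.846 0 0.086 0"

```text
time: 2.05
ee_pos: [0.4399, -0.0126, 0.2504]
orientation: [[0.161, 0.0, 0.987], [-0.987, -0.0, 0.161], [0.0, -1.0, 0.0]]
ft_force: [-0.1, 0.1, 0.4]
gripper_width: 0.0855
```

```bash
python3 - <<'E'
from h import *
w=cam('wrist','w1.png'); print(-w['R'].T@w['t'],w['R'].round(3).tolist(),w['f'])
print('predict grip',proj(w,[.481,-.0157,.101]),'knob',proj(w,[.543,.188,.103]))
print(r.read_state()['ee_pos'])
rel([.505,.184,.25],9.4)
E
```

```text
[5.10814147e-01 4.73304558e-04 3.73158667e-01] [[0.161, -0.987, 0.0], [-0.947, -0.154, 0.282], [-0.279, -0.045, -0.959]] 382.0954969064498
predict grip [324.26963724 178.8803907 ] knob [24.01517948 29.57874255]
[ 0.43990466 -0.01249784  0.25039921]
row [-0.3668, 0.0008, 0.192, -0.0001, -0.0016, 0.0001]
```

View pics/w1.png

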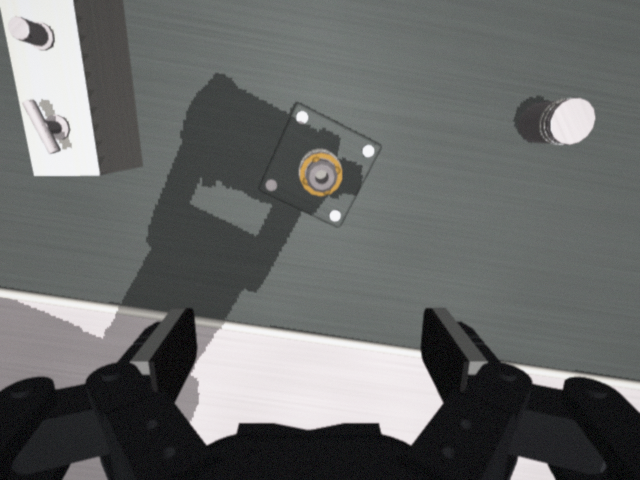

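The wrist view shows the grip's hole at (321,175), cap top at (572,121), knob top at (20,28). They agree with the overhead estimates to a few mm.

```bash
python3 - <<'E'
from h import *
w=cam('wrist')
print(onz(w,321,175,.101),onz(w,572,121,.05),onz(w,20,28,.103))
rel([.505,.184,.25],9.4)
E
```

```text
[ 0.48335056 -0.01282697  0.101     ] [ 0.5531543  -0.20748645  0.05      ] [0.54350347 0.19060401 0.103     ]
row [-0.3665, 0.0008, 0.1919, -0.0002, -0.0014, 0.0001]
```

Call:
arm_command --pt "-0.367 0 0.192 0 0 0" --pt "-0.367 0 0.192 0 0 0" --pt "-0.367 0 0.192 0 0 0" --pt "-0.367 0 0.192 0 0 0" --pt "-0.367 0 0.192 0 0 0" --pt "-0.367 0 0.192 0 0 0" --pt "-0.367 0 0.192 0 0 0"

```text
time: 3.02
ee_pos: [0.5048, 0.1835, 0.2506]
orientation: [[0.161, 0.0, 0.987], [-0.987, -0.0, 0.161], [0.0, -1.0, 0.0]]
ft_force: [-0.6, -1.0, -1.2]
gripper_width: 0.0855
```

```bash
python3 - <<'E'
from h import *
w=cam('wrist'); I=w['image']
print(proj(w,[.543,.188,.103]), r.read_state()['ee_pos'])
u,v=proj(w,[.543,.188,.103]).astype(int)
x0,y0=u-60,max(v-60,0); print(x0,y0)
cv2.imwrite('pics/w2.png',cv2.resize(I[y0:y0+120,x0:x0+120],(600,600),interpolation=2)[...,::-1])
E
```

```text
[313.07727485 181.63403388] [0.50484461 0.18370903 0.25056178]
253 121
```

View pics/w2.png

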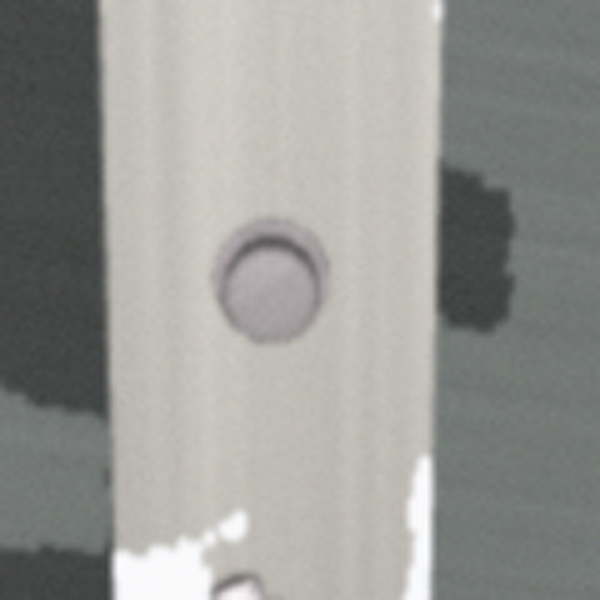

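```bash
python3 - <<'E'
from h import *
w=cam('wrist'); p=onz(w,307,179.2,.103); print(p)
rel([p[0],p[1],.1025],9.4)
E
```

```text
[0.54403148 0.19266723 0.103     ]
row [-0.0047, 0.2961, 0.0801, -0.0002, -0.0017, 0.0001]
```

Call:
arm_command --pt "0 0.1 0.08 0 0 0" --pt "0 0.2 0.08 0 0 0" --pt "0 0.27 0.08 0 0 0" --pt "0 0.296 0.08 0 0 0" --pt "0 0.296 0.08 0 0 0" --pt "0 0.296 0.08 0 0 0"

```text
time: 3.88
ee_pos: [0.5451, 0.1914, 0.104]
orientation: [[0.163, 0.003, 0.987], [-0.987, 0.0, 0.163], [0.0, -1.0, 0.003]]
ft_force: [-0.6, 0.2, 0.1]
gripper_width: 0.0856
```

Call:
arm_command --pt "0 0 0 0 0 0" --pt "0 0 0 0 0 0" --pt "0 0 0 0 0 0" --pt "0 0 0 0 0 0" --pt "0 0 0 0 0 0" --pt "0 0 0 0 0 0" --pt "0 0 0 0 0 0" --pt "0 0 0 0 0 0" --fingers -1

```text
time: 4.88
ee_pos: [0.5445, 0.1914, 0.1026]
orientation: [[0.163, 0.0, 0.987], [-0.987, 0.0, 0.163], [0.0, -1.0, 0.0]]
ft_force: [-0.7, 0.2, 5.3]
gripper_width: 0.0116
```

Call:
arm_command --pt "0 -0.04 0 0 0 0" --pt "0 -0.1 0 0 0 0" --pt "0 -0.2 0 0 0 0" --pt "0 -0.25 0 0 0 0" --pt "0 -0.25 0 0 0 0"

```text
time: 5.5
ee_pos: [0.5448, 0.1914, 0.2284]
orientation: [[0.163, 0.003, 0.987], [-0.987, 0.0, 0.163], [0.0, -1.0, 0.003]]
ft_force: [0.3, -0.2, -0.7]
gripper_width: 0.0118
```

```bash
python3 - <<'E'
from h import *
s=cam('side'); w=cam('wrist'); st=r.read_state(); p=st['ee_pos']; print(p,st['gripper_width'],st['ft_force'])
u,v=proj(s,p).astype(int); I=s['image'][v-40:v+100,u-70:u+70]
print(u-70,v-40,proj(s,p-[0,0,.078]))
J=w['image'][240:480,200:440]
cv2.imwrite('pics/g1.png',np.hstack([cv2.resize(I,(400,400),interpolation=2),cv2.resize(J,(400,400),interpolation=2)])[...,::-1])
E
```

```text
[0.54389814 0.1912645  0.2258877 ] 0.0116368346429488 [-0.12203655  0.0577744  -1.93175002]
157 255 [235.03362611 327.35208345]
```

View pics/g1.png

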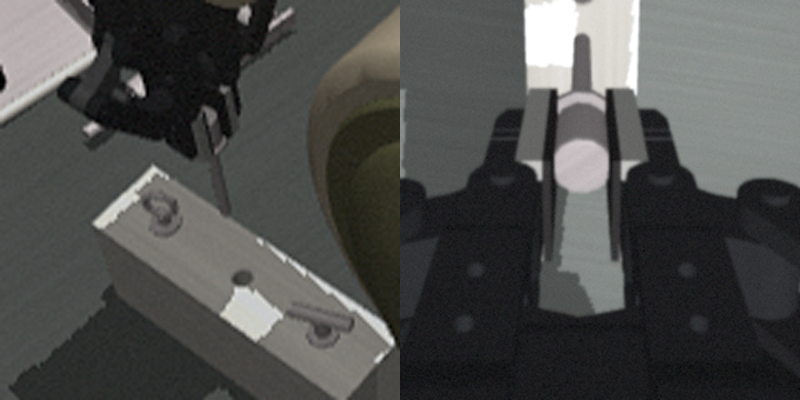

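```bash
python3 - <<'E'
from h import *
s=cam('side'); w=cam('wrist'); p=r.read_state()['ee_pos']; print(p)
print('vertical foot pred',proj(s,p-[0,0,.0876]),proj(w,p-[0,0,.0876]),'knob top pred',proj(w,p+[0,0,.0004]))
two(w,(309.2,261.5),s,(236.8,329.2))
print('foot', onz(w,309.2,261.5,p[2]-.0876),onz(s,236.8,329.2,p[2]-.0876),'knobtop',onz(w,309.2,339,p[2]+.0004))
rel([.4825,-.0145,.245],9.4)
E
```

```text
[0.54383981 0.19124947 0.22555936]
vertical foot pred [235.94409889 331.04736439] [311.11303091 260.4764284 ] knob top pred [312.67908663 340.16885181]
[0.54372811 0.19091747 0.14135482] 0.0031579129957211827
foot [0.54303844 0.19224403 0.13795936] [0.54559775 0.18827058 0.13795936] knobtop [0.54410446 0.19256416 0.22595936]
row [0.386, -0.0383, -0.1882, 0.003, -0.0003, -0.0001]
```

Call:
arm_command --pt "0.386 -0.02 -0.188 0 0 0" --pt "0.386 -0.02 -0.188 0 0 0" --pt "0.386 -0.02 -0.188 0 0 0" --pt "0.386 -0.02 -0.188 0 0 0" --pt "0.386 -0.02 -0.188 0 0 0" --pt "0.386 0.015 -0.188 0 0 0" --pt "0.386 0.015 -0.188 0 0 0" --pt "0.386 0.015 -0.188 0 0 0"

```text
time: 6.7
ee_pos: [0.4833, -0.0138, 0.2199]
orientation: [[0.164, -0.0, 0.986], [-0.986, 0.0, 0.164], [-0.0, -1.0, -0.0]]
ft_force: [0.3, 0.2, -1.3]
gripper_width: 0.0116
```

```bash
python3 - <<'E'
from h import *
w=cam('wrist'); s=cam('side'); p=r.read_state()['ee_pos']; print(p)
u,v=proj(w,[.4825,-.0145,.101]);print(u,v,proj(w,p-[0,0,.0876]))
u,v=int(u),int(v);x0,y0=u-40,v-40
a,b=proj(s,[.4825,-.0145,.11]).astype(int);a-=30;b-=40
print(x0,y0,a,b)
cv2.imwrite('pics/g2.png',np.hstack([cv2.resize(w['image'][y0:y0+80,x0:x0+80],(400,400),interpolation=2),cv2.resize(s['image'][b:b+80,a:a+80],(400,400),interpolation=2)])[...,::-1])
E
```

```text
[ 0.48336322 -0.01401068  0.22021953]
311.70930790645184 246.89705671089 [311.55174679 261.12824006]
271 206 327 250
```

View pics/g2.png

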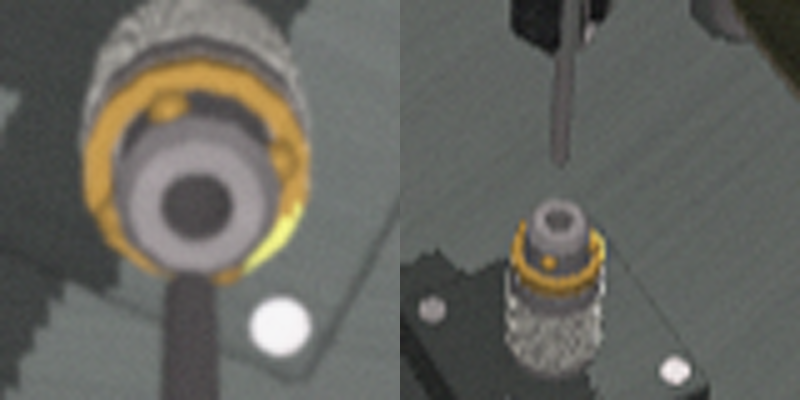

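```bash
python3 - <<'E'
from h import *
w=cam('wrist'); s=cam('side'); p=r.read_state()['ee_pos']; zf=p[2]-.0876
h1,h2=onz(w,310.2,247,.101),onz(s,358.8,293.6,.101); f1,f2=onz(w,309,260.2,zf),onz(s,358.8,282.4,zf)
print(h1,h2,'foot',f1,f2,'TCP',p,'diffs',h1-f1,h2-f2)
rel([p[0]-.001,p[1],p[2]],9.4)
E
```

```text
[ 0.4823042  -0.01382244  0.101     ] [ 0.48085528 -0.01552101  0.101     ] foot [ 0.48366793 -0.01274598  0.13256771] [ 0.48095737 -0.01409359  0.13256771] TCP [ 0.48324128 -0.01420292  0.22016771] diffs [-0.00136373 -0.00107645 -0.03156771] [-0.00010209 -0.00142743 -0.03156771]
row [-0.0003, -0.0, -0.002, -0.0006, 0.0, 0.0003]
```

Call:
arm_command --pt "0.002 0.03 -0.002 0 0 0" --pt "0.002 0.05 -0.002 0 0 0" --pt "0.002 0.07 -0.002 0 0 0" --pt "0.002 0.085 -0.002 0 0 0" --pt "0.002 0.1 -0.002 0 0 0"

```text
time: 7.52
ee_pos: [0.4823, -0.0156, 0.1695]
orientation: [[0.163, 0.0, 0.987], [-0.987, -0.0, 0.163], [0.0, -1.0, 0.0]]
ft_force: [-1.2, -0.2, -1.2]
gripper_width: 0.0116
```

Call:
arm_command --pt "0 0.02 0 0 0 0" --pt "0 0.04 0 0 0 0" --pt "0 0.055 0 0 0 0" --pt "0 0.07 0 0 0 0" --pt "0 0.082 0 0 0 0" --pt "0 0.088 0 0 0 0" --pt "0 0.088 0 0 0 0" --pt "0 0.088 0 0 0 0"

```text
time: 8.52
ee_pos: [0.4824, -0.0155, 0.126]
orientation: [[0.163, 0.0, 0.987], [-0.987, -0.0, 0.163], [0.0, -1.0, 0.0]]
ft_force: [-1.3, 0.5, -0.5]
gripper_width: 0.0113
```

Call:
arm_command --pt "0 0.002 0 0 0 0" --pt "0 0.004 0 0 0 0" --pt "0 0.005 0 0 0 0" --pt "0 0.005 0 0 0 0"

```text
time: 9.02
ee_pos: [0.4823, -0.0156, 0.1234]
orientation: [[0.163, 0.0, 0.987], [-0.987, -0.0, 0.163], [0.0, -1.0, 0.0]]
ft_force: [0.4, -0.9, 0.7]
gripper_width: 0.0118
```

Call:
arm_command --pt "0 0 0 0 0 0" --pt "0 0 0 0 0 0" --pt "0 0 0 0 0 0" --pt "0 0 0 0 0 0" --pt "0 0 0 0 0 0" --pt "0 -0.1 0 0 0 0" --pt "0 -0.2 0 0 0 0" --pt "0 -0.2 0 0 0 0" --pt "0 -0.2 0 0 0 0" --fingers 1

```text
time: 10.15
ee_pos: [0.4818, -0.0154, 0.2226]
orientation: [[0.163, -0.001, 0.987], [-0.987, 0.0, 0.163], [-0.0, -1.0, -0.001]]
ft_force: [-0.1, -0.6, -1.2]
gripper_width: 0.0852
```

```bash
python3 - <<'E'
from h import *
w=cam('wrist'); s=cam('side'); p=r.read_state()['ee_pos']; print(p)
print('pred knob top w',proj(w,[.4823,-.0155,.124]))
u,v=proj(w,[.4823,-.0155,.124]).astype(int);x0,y0=u-40,v-40
a,b=proj(s,[.4825,-.0145,.11]).astype(int);a-=40;b-=40
print(x0,y0,a,b)
cv2.imwrite('pics/g3.png',np.hstack([cv2.resize(w['image'][y0:y0+80,x0:x0+80],(400,400),interpolation=2),cv2.resize(s['image'][b:b+80,a:a+80],(400,400),interpolation=2)])[...,::-1])
rel([.535,-.207,.2],9.4)
E
```

```text
[ 0.48170693 -0.01540959  0.22200646]
pred knob top w [311.29862355 254.23243321]
271 214 317 250
row [0.3955, 0.0434, 0.0428, 0.0024, -0.0003, -0.0011]
```

View pics/g3.png

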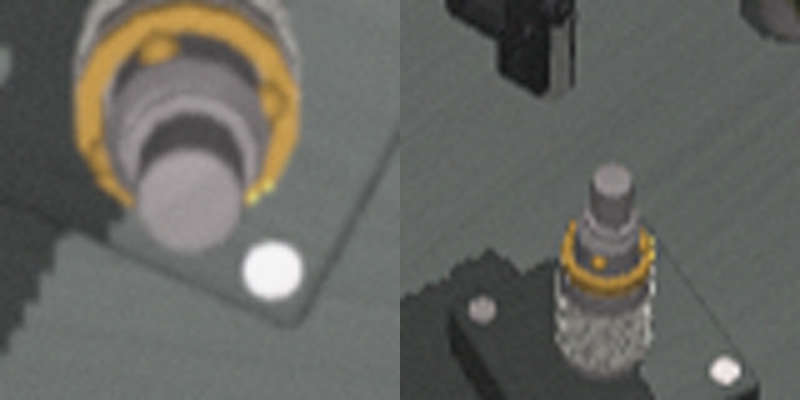

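Rod is seated with its flange on the stud (knob top at (190,200) in the crop, as predicted). Now the cap.

Call:
arm_command --pt "0.395 0 0.02 0 0 0" --pt "0.395 0 0.02 0 0 0" --pt "0.395 0 0.02 0 0 0" --pt "0.395 0 0.02 0 0 0" --pt "0.395 0.04 0.02 0 0 0" --pt "0.395 0.04 0.02 0 0 0" --pt "0.395 0.04 0.02 0 0 0"

```text
time: 11.12
ee_pos: [0.5244, -0.2082, 0.2036]
orientation: [[0.164, -0.0, 0.986], [-0.986, 0.0, 0.164], [-0.0, -1.0, -0.0]]
ft_force: [-0.8, -0.6, 1.3]
gripper_width: 0.0857
```

```bash
python3 - <<'E'
from h import *
w=cam('wrist','w4.png'); p=r.read_state()['ee_pos']; print(p)
u,v=proj(w,[.553,-.209,.05]);print('pred',u,v)
I=w['image'];hsv=cv2.cvtColor(I,cv2.COLOR_RGB2HSV)
print(hsv[int(v),int(u)])
m=((hsv[...,2]>150)&(hsv[...,1]<60)).astype(np.uint8); u,v=int(u),int(v)
M=np.zeros_like(m);M[v-70:v+70,u-70:u+70]=m[v-70:v+70,u-70:u+70]
k=max(cv2.findContours(M,0,1)[0],key=cv2.contourArea); e=cv2.minEnclosingCircle(k); el=cv2.fitEllipse(k)
print(e,el,onz(w,*e[0],.05),onz(w,*el[0],.05))
q=onz(w,*el[0],.05); rel([q[0],q[1]-.0013,.034],9.4)
cv2.imwrite('pics/w4.png',I[max(v-150,0):v+150,u-200:u+200,::-1])
E
```

```text
[ 0.52449916 -0.20829947  0.20388152]
pred 318.1485432067817 194.8437698564869
[169  10 213]
((334.0526428222656, 193.5), 87.3709945678711) ((336.7082824707031, 203.30113220214844), (110.26055908203125, 165.6304931640625), 8.293155670166016) [ 0.55584825 -0.22021795  0.05      ] [ 0.54909644 -0.22343972  0.05      ]
row [0.0404, 0.3398, 0.043, -0.0005, 0.0004, 0.0004]
```

View pics/w4.png

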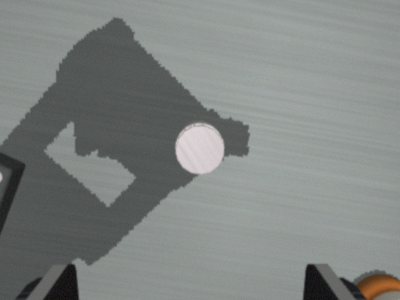

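The cap top is at pixel (318,193), 2 px from the prediction; the mask bled into the table, so I use the visual centre.

Call:
arm_command --pt "0.012 0.08 0.058 0 0 0" --pt "0.012 0.16 0.058 0 0 0" --pt "0.012 0.24 0.058 0 0 0" --pt "0.012 0.3 0.058 0 0 0" --pt "0.012 0.34 0.058 0 0 0" --pt "0.012 0.34 0.058 0 0 0" --pt "0.012 0.34 0.058 0 0 0"

```text
time: 12.05
ee_pos: [0.5545, -0.2101, 0.0346]
orientation: [[0.163, 0.002, 0.987], [-0.987, -0.001, 0.163], [0.001, -1.0, 0.002]]
ft_force: [-0.1, 0.5, 0.0]
gripper_width: 0.0855
```

Call:
arm_command --pt "0 0 0 0 0 0" --pt "0 0 0 0 0 0" --pt "0 0 0 0 0 0" --pt "0 0 0 0 0 0" --pt "0 0 0 0 0 0" --pt "0 0 0 0 0 0" --pt "0 0 0 0 0 0" --fingers -1

```text
time: 12.92
ee_pos: [0.5541, -0.2101, 0.034]
orientation: [[0.163, 0.001, 0.987], [-0.987, -0.0, 0.163], [0.001, -1.0, 0.001]]
ft_force: [-1.0, 0.5, 6.3]
gripper_width: 0.035
```

Call:
arm_command --pt "0 -0.05 0 0 0 0" --pt "0 -0.15 0 0 0 0" --pt "0 -0.25 0 0 0 0" --pt "0 -0.3 0 0 0 0" --pt "0 -0.3 0 0 0 0" --pt "0 -0.3 0 0 0 0"

```text
time: 13.68
ee_pos: [0.5534, -0.2097, 0.1818]
orientation: [[0.163, -0.002, 0.987], [-0.987, 0.001, 0.163], [-0.002, -1.0, -0.002]]
ft_force: [-0.7, -0.3, -0.2]
gripper_width: 0.0351
```

```bash
python3 - <<'E'
from h import *
s=cam('side'); w=cam('wrist'); st=r.read_state(); p=st['ee_pos']; print(p,st['gripper_width'],st['ft_force'])
print('cap top pred',proj(w,p+[0,0,.016]))
u,v=proj(s,p-[0,0,.02]).astype(int); a,b=u-60,v-60;print(a,b)
cv2.imwrite('pics/g5.png',np.hstack([cv2.resize(w['image'][240:480,200:440],(400,400),interpolation=2),cv2.resize(s['image'][b:b+120,a:a+120],(400,400),interpolation=2)])[...,::-1])
rel([.4823,-.0155,.18],9.4)
E
```

```text
[ 0.55342021 -0.20970209  0.18169419] 0.0350552409500245 [-0.70341992  0.26337919 -0.83503089]
cap top pred [313.2001409  365.79914638]
343 132
row [-0.4064, 0.0044, -0.077, 0.0021, -0.0003, -0.0019]
```

View pics/g5.png

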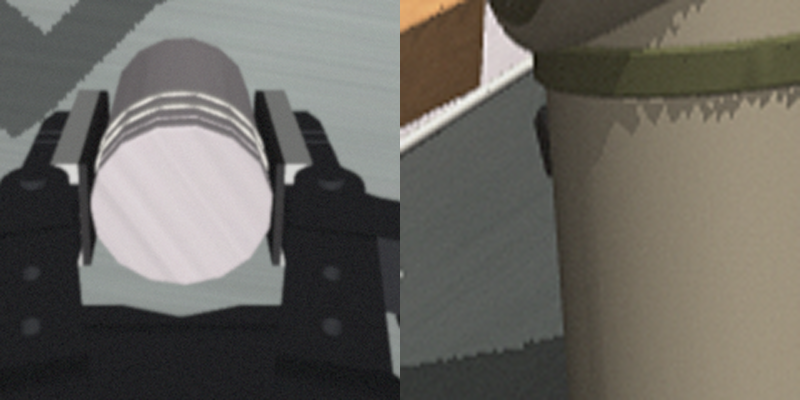

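Call:
arm_command --pt "-0.406 0 -0.078 0 0 0" --pt "-0.406 0 -0.078 0 0 0" --pt "-0.406 0 -0.078 0 0 0" --pt "-0.406 0 -0.078 0 0 0" --pt "-0.406 0 -0.078 0 0 0" --pt "-0.406 0 -0.078 0 0 0" --pt "-0.406 0 -0.078 0 0 0" --pt "-0.406 0 -0.078 0 0 0" --pt "-0.406 0 -0.078 0 0 0"

```text
time: 14.9
ee_pos: [0.4824, -0.0164, 0.1832]
orientation: [[0.162, -0.0, 0.987], [-0.987, 0.0, 0.162], [-0.0, -1.0, -0.0]]
ft_force: [-0.6, 0.9, -0.1]
gripper_width: 0.0351
```

Call:
arm_command --pt "-0.0015 0.02 -0.001 0 0 0" --pt "-0.0015 0.04 -0.001 0 0 0" --pt "-0.0015 0.06 -0.001 0 0 0" --pt "-0.0015 0.08 -0.001 0 0 0" --pt "-0.0015 0.1 -0.001 0 0 0" --pt "-0.0015 0.1 -0.001 0 0 0" --pt "-0.0015 0.1 -0.001 0 0 0"

```text
time: 15.78
ee_pos: [0.4819, -0.0154, 0.1335]
orientation: [[0.163, 0.0, 0.987], [-0.987, -0.0, 0.163], [0.0, -1.0, 0.0]]
ft_force: [0.2, -0.0, -0.4]
gripper_width: 0.0353
```

No contact with the rim at about 0.099, so the cap is over the stud. Pressing in small steps.

Call:
arm_command --pt "0 0.004 0 0 0 0" --pt "0 0.008 0 0 0 0" --pt "0 0.009 0 0 0 0" --pt "0 0.009 0 0 0 0"

```text
time: 16.27
ee_pos: [0.4817, -0.0154, 0.1288]
orientation: [[0.163, 0.0, 0.987], [-0.987, -0.0, 0.163], [0.0, -1.0, 0.0]]
ft_force: [-0.6, -0.2, -1.1]
gripper_width: 0.0347
```

Call:
arm_command --pt "0 0.004 0 0 0 0" --pt "0 0.008 0 0 0 0" --pt "0 0.012 0 0 0 0" --pt "0 0.016 0 0 0 0" --pt "0 0.016 0 0 0 0"

```text
time: 16.9
ee_pos: [0.4814, -0.0153, 0.1201]
orientation: [[0.163, -0.001, 0.987], [-0.987, 0.0, 0.163], [-0.001, -1.0, -0.001]]
ft_force: [1.2, 0.1, -7.5]
gripper_width: 0.0352
```

Call:
arm_command --pt "0 0.003 0 0 0 0" --pt "0 0.006 0 0 0 0" --pt "0 0.008 0 0 0 0" --pt "0 0.009 0 0 0 0" --pt "0 0.009 0 0 0 0" --pt "0 0.009 0 0 0 0"

```text
time: 17.65
ee_pos: [0.4817, -0.0154, 0.1165]
orientation: [[0.163, 0.0, 0.987], [-0.987, -0.0, 0.163], [0.0, -1.0, 0.0]]
ft_force: [-3.6, -0.4, 4.4]
gripper_width: 0.0353
```

Call:
arm_command --pt "0 0.002 0 0 0 0" --pt "0 0.003 0 0 0 0" --pt "0 0.003 0 0 0 0" --pt "0 0.003 0 0 0 0"

```text
time: 18.15
ee_pos: [0.4817, -0.0154, 0.115]
orientation: [[0.163, 0.0, 0.987], [-0.987, -0.0, 0.163], [0.0, -1.0, 0.0]]
ft_force: [-3.7, -1.0, 7.1]
gripper_width: 0.0345
```

Call:
arm_command --pt "0 0 0 0 0 0" --pt "0 0 0 0 0 0" --pt "0 0 0 0 0 0" --pt "0 0 0 0 0 0"

```text
time: 18.65
ee_pos: [0.4817, -0.0154, 0.1151]
orientation: [[0.163, 0.0, 0.987], [-0.987, -0.0, 0.163], [0.0, -1.0, 0.0]]
ft_force: [-4.2, -0.6, 6.3]
gripper_width: 0.0354
```

```bash
python3 - <<'E'
from h import *
for i in range(3):
    s=cam('side');w=cam('wrist'); st=r.read_state(); print(st['ee_pos'],st['ft_force'],st['gripper_width'])
p=st['ee_pos']
u,v=proj(s,[.482,-.0155,.09]).astype(int); a,b=u-50,v-60
cv2.imwrite('pics/g6.png',np.hstack([cv2.resize(w['image'][240:480,200:440],(400,400),interpolation=2),cv2.resize(s['image'][b:b+100,a:a+100],(400,400),interpolation=2)])[...,::-1])
E
```

```text
[ 0.48172811 -0.0154067   0.11505786] [-3.04973168 -0.28734922  7.25637116] 0.035139262036958704
[ 0.48173558 -0.01538471  0.11505095] [-3.33254188 -0.166041    6.55945862] 0.035022423322342656
[ 0.48171305 -0.01538877  0.11503897] [-3.50674742 -0.26104453  6.49526914] 0.03497867199766368
```

View pics/g6.png

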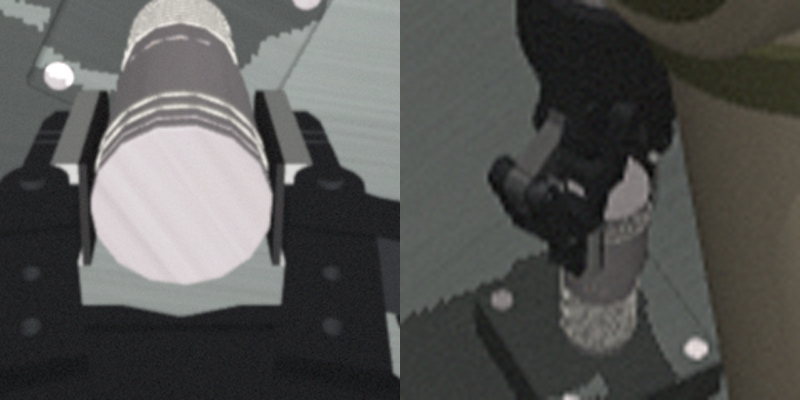

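```bash
python3 -c "
from h import *
r.close_job(); print(r.read_state()['ft_force'])"
```

```text
the job is handed in; nothing more can be done
the job is handed in; nothing more can be done
```

The rod with the round knob is in the grip with its flange on the stud. The cap is over it, past the click, and the job was handed in with the gripper still holding the cap pressed down. It took about 19 s of the 72 s.

Last checks before handing in:
- **Cap position:** the gripper stood at a height of 0.1150 m, which puts the cap's rim at about 0.081 m. That is roughly 4 mm below the point where the collar starts to move.
- **Press force:** the upward push was a steady 6.5–7 N. At 2 N per mm that means about 3.4 mm of collar travel, a little less than the 4 mm from position. Both are above the 2.5 mm half-way mark.
- **Click:** the force dipped to −7.5 N as the cap snapped down.
- **Grip:** the opening held at 35 mm. The last wrist picture shows the cap upright and not slipped in the fingers.
- **Sideways force:** about 3.5 N remained along x, so the cap is probably slightly off-centre. The fit between cap and stud should keep this within 3 mm.

Disagreements and gaps:
- Camera estimates of positions differed by 2–5 mm between views, and I corrected these from close-up wrist pictures.
- The automatic colour mask for the cap bled into the table, so I read the cap's centre by eye.
- I did not measure the other rods or bystander objects again at the end. None of my moves went close to them.

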